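Spring the child-proof lighter drawer with the dowel

ROBOT

A 6-joint arm with a two-finger parallel gripper is mounted at the origin on the work surface. World frame = base frame: x ahead of the robot, y to its left, z up, the work surface at z = 0. Lengths are in m, angles in rad, forces in N, time in s.
With the tool pointing down it reaches from about 0.325 to 0.775 m from the base axis. Payload 5.5 kg.
Tool frame: the origin (TCP) lies between the finger pads; the fingertips stand 8 mm ahead of it and the grasp point (between the pads) lies 11 mm behind it (tcp_to_tips is the distance from the TCP to the fingertips, in m); z points along the fingers, y is the line along which they close (so a half turn about z gives the same grasp; the last joint's range is limited). The gripper opens to 88 mm and grips with 3 to 60 N. Pads are 20 mm wide; open, the fingers measure 115 mm over their backs; the gripper's body (75 mm by 178 mm) begins 61 mm behind the grasp point.
Start: joints at [-0.057, 0.091, 1.231, -0, 1.82, -0.057], TCP at [0.6, -0, 0.202] pointing down, gripper open.
Joint ranges: [-2.87, 2.87], [-0.86, 2.18], [0.17, 2.46], [-1.51, 4.65], [0.06, 2.69], [-2.65, 2.65]. Speed limits (rad/s): [2.57, 2.57, 3.01, 3.14, 3.14, 3.14].

INTERFACE

Orientations are given as a unit quaternion [w, x, y, z].
In Python, from bench import * gives the robot as it stands. Calls block until the motion is done:
- move_to(position, orientation): joint-space move of the TCP to a pose.
- move_l(position, speed=0.15, orientation=None): straight line of the TCP; orientation=None keeps the orientation; speed is the mean speed in m/s.
- movej(angles): joint-space move.
- gripper_open() and close(): open the fingers fully, or close them until they stop; the grip force is fixed at half the most.
- hold(seconds).
- inverse_kinematics(position, orientation): joint angles nearest the present ones, or None.
- state(): the state.
- get_image(name): name is "scene" or "side" or "wrist"; returns a dict with "frame" (420x560x3 uint8, blue, green, red), "depth" (420x560 float32, m along the optical axis (not along the pixel's ray), 0 where there is no reading), "camera_matrix" (3x3 intrinsics, pixels), "view" (4x4, takes a point from world to camera coordinates). Camera axes: x right, y up, looking along -z (the intrinsics and any distortion apply to the point x, -y, -z); pixel columns grow to the right and rows downward; lengths in m; the calibration is good to about 2 mm. A picture is of the moment at which its call begins.
A pose or a line that the arm cannot do raises IKError and nothing moves.
- job_done(): hands the job in; it is judged then, once.
The state is a dict: "time": time; "joint_pos": joint angles; "dq": joint speeds; "joint_torque": joint torques, N m; "ee_pos": TCP position; "ee_rot": TCP orientation; "ft_force": force on the tool from outside, world axes, zero at the start; "moment": the same for the moment, N m; "finger_gap": finger opening in m; "finger_force": force on a finger pad.
Only numpy, scipy, OpenCV 4.12 (cv2) and the standard library are available. Lean on these libraries where they do the work, as an engineer would, in place of code of your own. Each camera call takes 0.05 s, during which the arm holds its last target. There are 200 camera calls.

TASK

The stove lighter is in the little wooden box with the green drawer front, whose drawer is held shut by a child-proof spring catch. Take the thin wooden dowel out of its clay stand, push its end down through the hole in the top of the green box until the catch lets go and the drawer springs out, then put the dowel back upright in its stand and let go. Leave the red box shut.

Things in the scene. Friction and masses are not known exactly. Their poses are not given: they have to be found in the camera images.
- dowel: Thin round light-wood dowel with a blue band at mid-length, 14 mm in diameter, 190 mm long, 25 to 60 g. It starts upright in the hole of the clay stand, its upper 130 mm clear above the stand. Origin: centre of its lower end; z runs up along it. Its lower end does the pushing.
- stand_hole (a point): Centre of the mouth of the hole in the dowel's stand, a fixed terracotta block 70 mm square and 70 mm high; mouth 70 mm above the table, z up. The round hole is 26 mm wide with a 4 mm chamfer, 58 mm deep with a flat floor; a dowel let go in it may lean up to about 12 degrees.
- hole_green (a point): Centre of the mouth of the round hole in the top of the green box, 100 mm above the table, z up. Box: fixed, light wood, 170 (x) x 130 (y) x 100 mm, green drawer front with brass knob (-x side), green bands on top. Hole 30 mm wide, 4 mm chamfer, on the box's middle line, 40 mm from its back (+x) edge. The drawer lets go when the dowel's end is 42 to 50 mm below the mouth.
- drawer_green (a joint): How far the green drawer is out, m: 0 shut and caught (1 mm of play), 0.05 fully out. 30 mm under the hole's mouth is the catch, a brass plate 44 mm square that sinks straight down on a spring (2 N at first, 5 N where it lets go 10 mm lower, stop at 22 mm, 7 N). Then a spring slides the drawer out away from the hole within a second, and it stays out. It cannot be pulled open while caught.
- drawer_red (a joint): The same for the drawer of the red box, the same box with a red drawer front and red bands, which stands beside the green one, on either side of it. It must stay shut (0).
Mind the look-alikes: they are no part of the job. What is shaped like the part that bears hole_green but turquoise is not meant.

How it is judged:
By the outcome, as a careful person would: the job done as asked, in the order asked, and still so for the second after the job is handed in, with the robot touching nothing.
It also fails if it takes over 48 s, if anything falls off the work surface, if the arm or the gripper's body presses on something with over 40 N, if the wrist force passes 120 N, or if a joint passes its speed limit or range.

## Working session

There is one attempt and no reset: what is moved stays moved. The work goes in short steps, each a Python script; the robot and the scene stay as the last script left them, time stands still between calls to the robot, and variables do not carry over. Pictures are saved under pics/ and viewed, at most 10 in all, crops included, and the job is handed in when it is done.

```bash
mkdir -p pics; ls; cat > h.py <<'E'
from bench import *
import numpy as np, cv2
def grab(n):
    im=get_image(n); np.savez(f'{n}.npz',**im); return im
def pts(im):
    d=im['depth'];K=im['camera_matrix'];v,u=np.mgrid[:d.shape[0],:d.shape[1]]
    c=np.stack([(u-K[0,2])/K[0,0]*d,-(v-K[1,2])/K[1,1]*d,-d,np.ones_like(d)],-1)
    return (c@np.linalg.inv(im['view']).T)[...,:3]
E
python3 - <<'E'
from h import *
for n in('scene','side'):
    im=grab(n); cv2.imwrite(f'pics/{n}0.png',im['frame']); print(np.linalg.inv(im['view'])[:3,3])
s=state();print(s['time'],s['ee_pos'],s['ee_rot'],s['finger_gap'])
E
```

```text
pics
[ 1.22689446 -0.41946676  1.08051918]
[0.28499154 0.79649584 0.70593903]
0.1 [5.99702117e-01 1.95649373e-05 2.01321760e-01] [-6.56247531e-04  7.07115349e-01  7.07097665e-01 -5.86010698e-04] 0.08792990171388396
```

View pics/scene0.png

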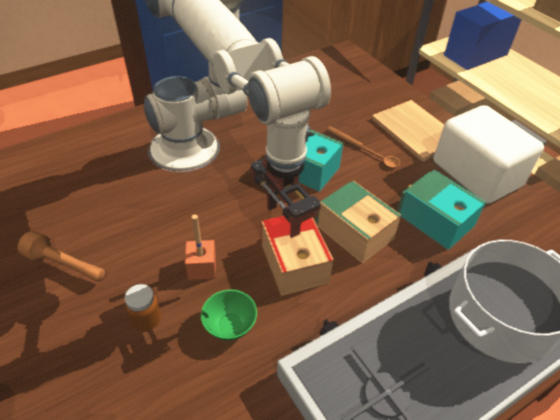

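View pics/side0.png

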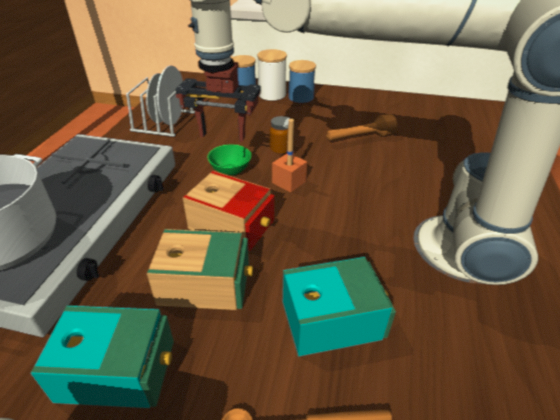

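The candidates for hole_green in the scene view are:
- the natural-wood box with green bands, hole at (374,218), which is the one I choose
- the red-banded box, hole at (303,254)
- the turquoise boxes, holes at (321,150) and (460,206)

In the side view the green box's hole is at (175,252) and the red one's is at (210,190). The dowel stands at (197,235) in the terracotta block at (200,260). The mallet and spoon also look like wooden rods, but they are lying flat.

```bash
cat > m.py <<'E'
import numpy as np, cv2
from h import pts
def ray(im,u,v,z):
    K=im['camera_matrix'];T=np.linalg.inv(im['view'])
    d=T[:3,:3]@np.array([(u-K[0,2])/K[0,0],-(v-K[1,2])/K[1,1],-1]);o=T[:3,3]
    return o+d*(z-o[2])/d[2]
if __name__=='__main__':
  seeds={'scene':dict(green=(374,218),red=(303,254)),'side':dict(green=(175,252),red=(210,190))}
  stand={'scene':(200,250),'side':(289,165)}
  for n in seeds:
    im=dict(np.load(n+'.npz'));P=pts(im)
    for b,(u,v) in seeds[n].items():
        c=ray(im,u,v,.1)
        m=(abs(P[...,2]-.1)<.0035)&(np.hypot(*(np.moveaxis(P[...,:2]-c[:2],-1,0)))<.17)
        k,l=cv2.connectedComponents(m.astype(np.uint8),connectivity=4)
        near=l[v-25:v+25,u-25:u+25];lab=np.bincount(near[near>0]).argmax();M=(l==lab).astype(np.uint8)
        r=cv2.minAreaRect(P[M>0][:,:2].astype(np.float32))
        cs,hh=cv2.findContours(M,cv2.RETR_CCOMP,cv2.CHAIN_APPROX_NONE)
        hs=[c_ for c_,h in zip(cs,hh[0]) if h[3]>=0 and len(c_)>8]
        print(n,b,'z',P[M>0][:,2].mean(),'rect',np.round(r[0],4),np.round(r[1],4),round(r[2],1))
        print(np.round(cv2.boxPoints(r),4).tolist())
        for c_ in hs:
            q=np.array([ray(im,*p[0],.1)[:2] for p in c_],np.float32);(cc,wh,a)=cv2.fitEllipse(q);print('  hole',np.round(cc,4),np.round(wh,4))
    u,v=stand[n];f=im['frame']
    c=ray(im,u,v,.07);near=np.hypot(P[...,0]-c[0],P[...,1]-c[1])<.09
    m=near&(abs(P[...,2]-.07)<.004);r=cv2.minAreaRect(P[m][:,:2].astype(np.float32));print(n,'stand',m.sum(),np.round(r[0],4),np.round(r[1],4),r[2])
    for z in(.1,.13,.16,.185):
        q=near&(abs(P[...,2]-z)<.008); 
        if q.sum(): print('  dowel',z,q.sum(),np.round(np.median(P[q],0),4))
    q=near&(P[...,2]>.08);print('  top z',np.percentile(P[q][:,2],[95,100]))
im=dict(np.load('scene.npz'))['frame'];im2=dict(np.load('side.npz'))['frame']
if __name__=='__main__':
  a=cv2.resize(im[180:300,170:420],(750,360));b=cv2.resize(im2[100:320,130:330],(0,0),fx=1,fy=1)
  b=cv2.copyMakeBorder(b,0,0,0,550,cv2.BORDER_CONSTANT);cv2.imwrite('pics/crop1.png',np.vstack([a,b]))
E
python3 m.py
```

```text
scene green z 0.10024494258426268 rect [0.5788 0.2602] [0.1723 0.1355] 10.0
[[0.4821999967098236, 0.31200000643730164], [0.5056999921798706, 0.1785999983549118], [0.6754000186920166, 0.20839999616146088], [0.6520000100135803, 0.3418000042438507]]
  hole [0.6252 0.268 ] [0.034  0.0375]
  hole [0.5209 0.2807] [0.0074 0.0167]
scene red z 0.10021263609475553 rect [0.5817 0.056 ] [0.131 0.174] 76.4
[[0.48170000314712524, 0.012799999676644802], [0.6507999897003174, -0.028200000524520874], [0.6816999912261963, 0.09920000284910202], [0.5126000046730042, 0.14010000228881836]]
  hole [0.6265 0.0456] [0.0337 0.0365]
  hole [0.5273 0.029 ] [0.0068 0.0171]
  hole [0.5163 0.0327] [0.0078 0.0138]
  hole [0.5013 0.0134] [0.0072 0.0193]
scene stand 520 [ 0.4692 -0.1599] [0.0687 0.0756] 63.158206939697266
  dowel 0.1 23 [ 0.4747 -0.1613  0.0999]
  dowel 0.13 27 [ 0.474  -0.1606  0.1279]
  dowel 0.16 24 [ 0.4747 -0.1606  0.1583]
  dowel 0.185 25 [ 0.474  -0.1615  0.1838]
  top z [0.20191644 0.20481836]
side green z 0.10068340483231157 rect [0.5755 0.2601] [0.1713 0.1335] 10.1
[[0.4794999957084656, 0.3107999861240387], [0.5029000043869019, 0.179299995303154], [0.6715999841690063, 0.2092999964952469], [0.6481999754905701, 0.3407999873161316]]
  hole [0.6175 0.2707] [0.0319 0.0338]
side red z 0.10068850139471552 rect [0.5778 0.0553] [0.134  0.1739] 76.0
[[0.4772000014781952, 0.011300000362098217], [0.6460000276565552, -0.030799999833106995], [0.6783999800682068, 0.09929999709129333], [0.5095999836921692, 0.1412999927997589]]
  hole [0.6194 0.0475] [0.0338 0.0354]
side stand 315 [ 0.4656 -0.1592] [0.073 0.073] 63.14302444458008
  dowel 0.1 24 [ 0.4643 -0.155   0.1011]
  dowel 0.13 25 [ 0.465  -0.1547  0.1304]
  dowel 0.16 25 [ 0.4628 -0.156   0.1592]
  dowel 0.185 24 [ 0.4635 -0.1541  0.1846]
  top z [0.20087179 0.20341863]
```

View pics/crop1.png

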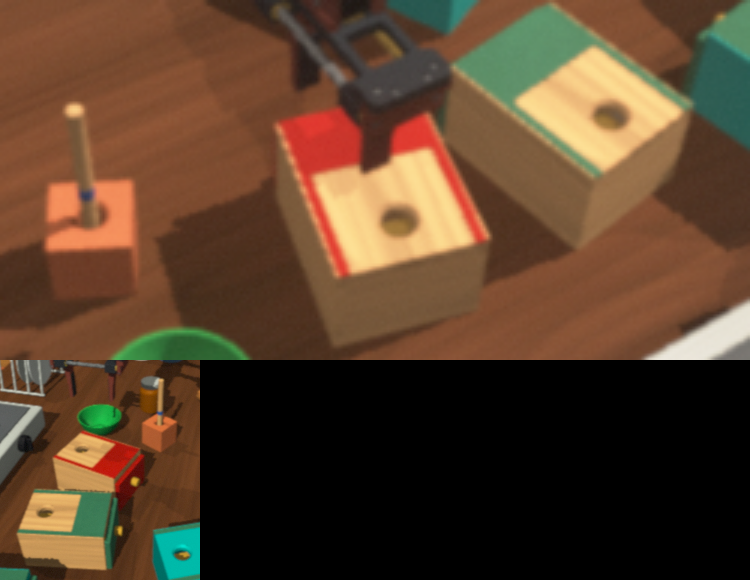

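The crop confirms the choice: the upper-right box has green bands, a natural-wood top and a hole at about crop (610,115). The red-banded one is beside it. The dowel stands upright, almost centred in its terracotta hole.

Averaging the two views puts hole_green at (0.6214, 0.2688) and the stand hole at (0.467, −0.160). Box size, heights and hole widths all agree with the description.

```bash
python3 - <<'E'
from h import *
q=[0,.70711,.70711,0]
move_to([.467,-.160,.29],q)
move_l([.467,-.160,.146],.12)
close(); s=state(); print(s['finger_gap'],s['finger_force'],s['ft_force'],s['ee_pos'])
move_l([.467,-.160,.285],.12); s=state(); print(s['finger_gap'],s['ft_force'],s['time'],s['ee_pos'])
a=grab('scene')['frame'];b=grab('side')['frame'];c=grab('wrist')['frame']
o=np.vstack([np.hstack([a,b]),np.hstack([c,c*0])]);cv2.imwrite('pics/lift.png',cv2.resize(o,(800,600)))
for n in('scene','side'):
    im=dict(np.load(n+'.npz'));P=pts(im)
    near=np.hypot(P[...,0]-.467,P[...,1]+.16)<.05
    for z in(.16,.18,.20,.22,.24):
        k=near&(abs(P[...,2]-z)<.008)
        if k.sum(): print(n,z,k.sum(),np.round(np.median(P[k],0),4))
    k=near&(P[...,2]>.09);print(n,'low',np.sort(P[k][:,2])[[0,3,6]])
E
```

```text
0.013276733042607939 29.999607320060022 [ 0.1999101   0.23545365 -0.11863539] [ 0.46699504 -0.15999639  0.14597856]
0.013079746706674635 [ 0.17072244 -0.39649406  0.95672736] 4.7917 [ 0.46681909 -0.15991634  0.28407638]
scene 0.16 25 [ 0.4732 -0.1609  0.1598]
scene 0.18 25 [ 0.4728 -0.1605  0.1801]
scene 0.2 28 [ 0.4735 -0.1601  0.2011]
scene 0.22 29 [ 0.4743 -0.1618  0.2204]
scene 0.24 29 [ 0.474  -0.1621  0.2413]
scene low [0.15046027 0.15273305 0.15329465]
side 0.16 24 [ 0.4631 -0.1546  0.1594]
side 0.18 26 [ 0.4634 -0.1545  0.18  ]
side 0.2 27 [ 0.4638 -0.155   0.2005]
side 0.22 34 [ 0.4635 -0.156   0.2204]
side 0.24 35 [ 0.4647 -0.1549  0.2403]
side low [0.15148965 0.15329775 0.15675596]
```

View pics/lift.png

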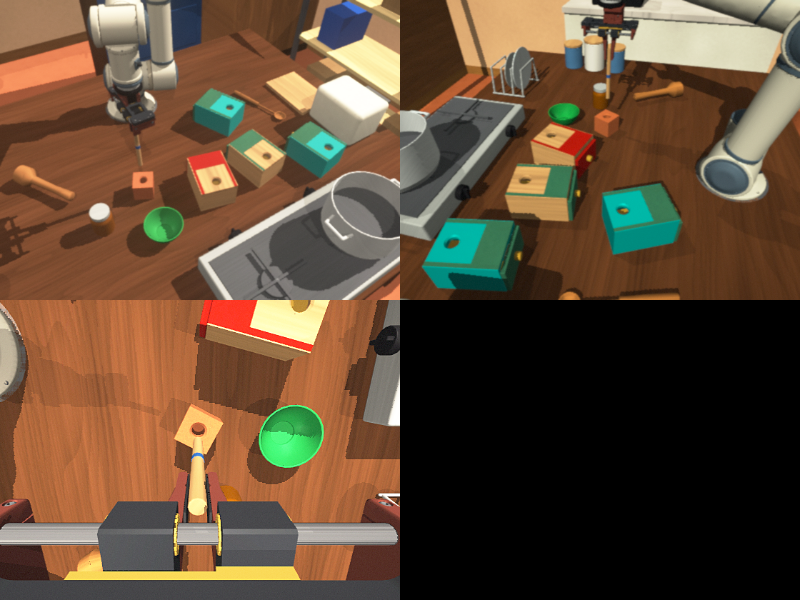

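The dowel is held vertical in all three views, with its lower end at z ≈ 0.150, which is 0.134 below the TCP as expected. The stand stays behind empty, so its hole is now unobstructed. Next I carry the dowel to the green hole.

```bash
python3 - <<'E'
from h import *
from m import ray
# stand hole, unobstructed
for n,(u,v) in dict(scene=(200,252),side=(290,165)).items():
    im=dict(np.load(n+'.npz'));P=pts(im)
    near=np.hypot(P[...,0]-.467,P[...,1]+.16)<.06
    M=(near&(abs(P[...,2]-.07)<.003)).astype(np.uint8)
    cs,hh=cv2.findContours(M,cv2.RETR_CCOMP,cv2.CHAIN_APPROX_NONE)
    for c,h in zip(cs,hh[0]):
        if h[3]>=0 and len(c)>8:
            e=cv2.fitEllipse(np.array([ray(im,*p[0],.07)[:2] for p in c],np.float32));print(n,'stand hole',np.round(e[0],4),np.round(e[1],4))
g=[.6214,.2688]
move_l([.467,-.160,.31],.15); move_l(g+[.31],.2); move_l(g+[.25],.12)
print(state()['time'])
a=grab('scene')['frame'];b=grab('side')['frame'];c=grab('wrist')['frame']
o=np.vstack([np.hstack([cv2.resize(a[120:290,260:486],(400,300)),cv2.resize(b[150:330,80:320],(400,300))]),np.hstack([cv2.resize(c,(400,300)),np.zeros((300,400,3),np.uint8)])]);cv2.imwrite('pics/over.png',o)
for n in('scene','side'):
    P=pts(dict(np.load(n+'.npz')));near=np.hypot(P[...,0]-g[0],P[...,1]-g[1])<.03
    k=near&(abs(P[...,2]-.14)<.02);print(n,k.sum(),np.round(np.median(P[k],0),4))
E
```

```text
scene stand hole [ 0.4852 -0.1967] [0.0066 0.0134]
scene stand hole [ 0.4557 -0.1756] [0.0075 0.0133]
scene stand hole [ 0.4722 -0.1596] [0.0297 0.0349]
side stand hole [ 0.4651 -0.1571] [0.0282 0.0347]
8.3333
scene 60 [0.6267 0.2647 0.14  ]
side 109 [0.6172 0.2735 0.1412]
```

View pics/over.png

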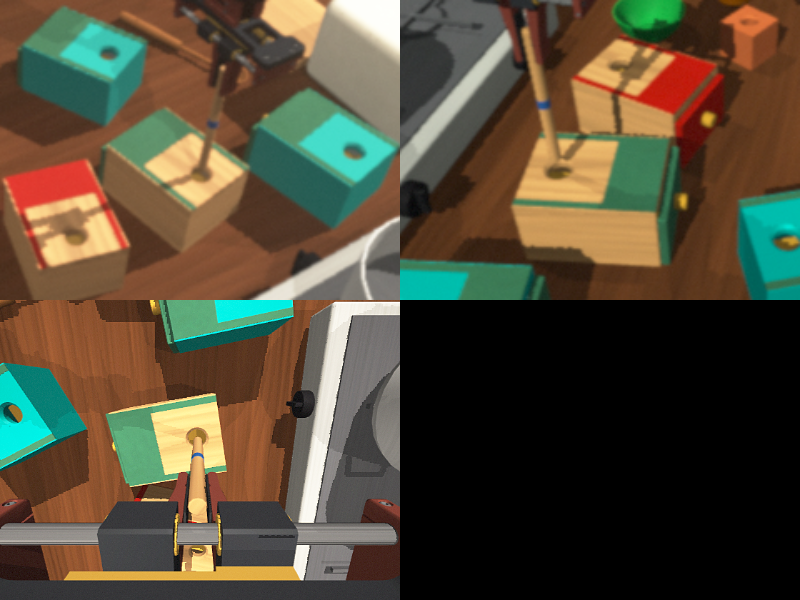

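The dowel's end is 16 mm above the green hole's mouth and centred over it: at about (200,175) in the scene crop and (560,172) in the side crop. Both views agree to about 3 mm. I now push down in steps, watching the force and the drawer.

```bash
python3 - <<'E'
from h import *
g=[.6214,.2688]
def drawer():
    # green drawer front: points in front of the box along -x' (yaw 10deg), below top
    P=pts(grab('side')); e=np.array([.985,.174]);f=np.array([-.174,.985])
    d=P[...,:2]-np.array([.577,.260]); x=d@e; y=d@f
    k=(abs(y)<.05)&(P[...,2]>.06)&(P[...,2]<.13)&(x<0)&(x>-.2)
    return round(float(np.percentile(x[k],1)),4)
d0=drawer();print('ref',d0)
for z in (.215,.204,.196,.190,.187,.185):
    move_l(g+[z],.06); hold(.15); s=state(); F=s['ft_force']; dr=drawer()
    print(z,'depth',round(.234-s['ee_pos'][2],4),np.round(F,2),dr,round(s['time'],2))
    if np.linalg.norm(F)>25: break
    if z<.2:
        if dr<d0-.02: break
hold(.6);print(drawer(),state()['finger_gap'],state()['ft_force'])
a=grab('scene')['frame'];b=grab('side')['frame']
cv2.imwrite('pics/push.png',np.hstack([cv2.resize(a[120:290,260:486],(400,300)),cv2.resize(b[150:330,80:320],(400,300))]))
E
```

```text
ref -0.1934
0.215 depth 0.0182 [-0.34 -0.44 -0.33] -0.1936 9.42
0.204 depth 0.0301 [0.24 0.27 0.93] -0.1937 9.95
0.196 depth 0.038 [ 0.7  -0.06  1.44] -0.1936 10.43
0.19 depth 0.0433 [0.18 0.06 4.18] -0.1936 10.88
0.187 depth 0.0466 [-0.15  0.73  5.49] -0.1936 11.33
0.185 depth 0.0484 [ 1.39 -0.63  5.67] -0.1936 11.78
-0.1936 0.013382293735370551 [0.1868904  0.01107614 6.27477202]
```

View pics/push.png

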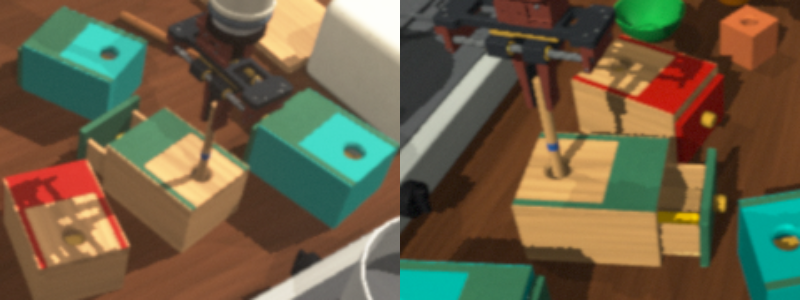

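The green drawer is fully out (side crop, front at about (707,207)) and the red one is shut. My drawer number was wrong because it was picking up other points, but the picture is clear. Now I take the dowel back to the stand and stop above it to check alignment and slip.

```bash
python3 - <<'E'
from h import *
g=[.6214,.2688];t=[.468,-.159]
move_l(g+[.31],.12); move_l(t+[.31],.2); move_l(t+[.225],.12); hold(.2)
print(state()['time'],state()['ft_force'])
a=grab('scene')['frame'];b=grab('side')['frame'];c=grab('wrist')['frame']
cv2.imwrite('pics/back.png',np.hstack([cv2.resize(a[180:300,130:290],(400,300)),cv2.resize(b[90:210,220:380],(400,300))]))
for n in('scene','side'):
    P=pts(dict(np.load(n+'.npz')));near=np.hypot(P[...,0]-t[0],P[...,1]-t[1])<.02
    for z in(.105,.125,.16):
        k=near&(abs(P[...,2]-z)<.01);print(n,k.sum(),np.round(np.median(P[k],0),4))
    k=near&(P[...,2]>.078);print('low',np.sort(P[k][:,2])[[0,3,6]])
E
```

```text
17.2583 [-0.05361639 -0.46789406 -0.05755671]
scene 29 [ 0.4751 -0.1604  0.1062]
scene 30 [ 0.475  -0.1601  0.1259]
scene 31 [ 0.4748 -0.1601  0.1613]
low [0.09373083 0.0960071  0.09721476]
side 30 [ 0.4641 -0.1532  0.1053]
side 31 [ 0.4649 -0.1537  0.1258]
side 34 [ 0.4658 -0.1543  0.1598]
low [0.09191228 0.09375914 0.09729995]
```

View pics/back.png

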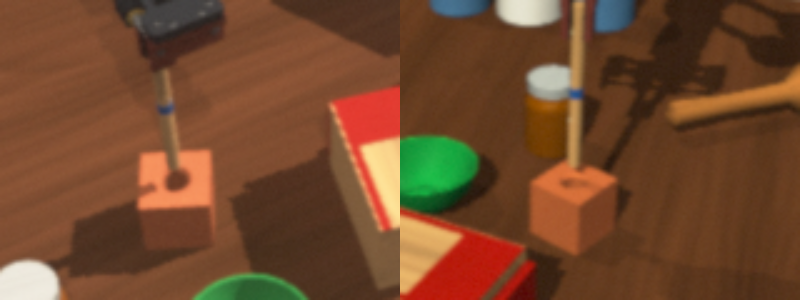

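The dowel is still vertical with its end at z ≈ 0.091, so it has not slipped. It hangs over the stand hole: scene crop hole at (177,180), side crop hole at (578,183). Lowering it now.

```bash
python3 - <<'E'
from h import *
t=[.468,-.159]
for z in(.195,.17,.152,.149,.147):
    move_l(t+[z],.08); hold(.1); F=state()['ft_force']; print(z,np.round(F,2))
    if np.linalg.norm(F)>8: break
gripper_open(); hold(.3)
move_l(t+[.30],.12); hold(.5)
s=state();print(s['time'],s['finger_gap'],s['ft_force'])
a=grab('scene')['frame'];b=grab('side')['frame']
cv2.imwrite('pics/end.png',np.hstack([cv2.resize(a,(400,300)),cv2.resize(b,(400,300))]))
for n in('scene','side'):
    P=pts(dict(np.load(n+'.npz')));near=np.hypot(P[...,0]-t[0],P[...,1]-t[1])<.045
    for z in(.1,.14,.18):
        k=near&(abs(P[...,2]-z)<.01);print(n,k.sum(),np.round(np.median(P[k],0),4))
    print('top',P[near&(P[...,2]<.23)][:,2].max())
E
```

```text
0.195 [-0.74  1.21 -0.78]
0.17 [-0.05 -0.55 -1.36]
0.152 [ 0.82  0.06 -0.23]
0.149 [-0.41  0.07  0.04]
0.147 [-0.21  0.26  0.23]
23.2 0.08787515805804921 [-0.23355026 -0.06545867  0.27467731]
scene 30 [ 0.4753 -0.1609  0.1006]
scene 34 [ 0.4746 -0.1609  0.1392]
scene 31 [ 0.4753 -0.1595  0.1798]
top 0.20751700640757909
side 32 [ 0.4638 -0.154   0.1007]
side 34 [ 0.4649 -0.1543  0.1401]
side 36 [ 0.4655 -0.1545  0.181 ]
top 0.20352527460149206
```

View pics/end.png

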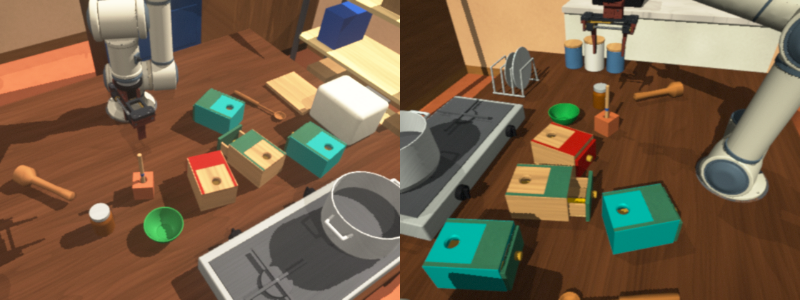

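The dowel stands upright in its stand (scene (143,170), side (607,105)) with its top at z ≈ 0.203. The green drawer is out, the red one is shut, and the gripper is clear.

```bash
python3 -c "
from bench import *
print(job_done())"
```

```text
the job is handed in; nothing more can be done
None
```

The job is handed in at about 23 s of the 48 s limit: the green drawer is out, the red one is shut, and the dowel is upright in its stand with the gripper clear.

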